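# Swing the tap clear and ice the mixing bowl

### The arm

A 6-joint arm with a two-finger parallel gripper is mounted at the origin on the work surface. World frame = base frame: x ahead of the robot, y to its left, z up, the work surface at z = 0. Lengths are in m, angles in rad, forces in N, time in s.
With the tool pointing down it reaches from about 0.35 to 0.725 m from the base axis. Payload 4.3 kg.
Tool frame: the origin (TCP) lies on the centre line of the jaws, within the pads' length; the fingertips stand 19 mm ahead of it and the grasp point (between the pads) is the TCP; z points along the fingers, y is the line along which they close (so a half turn about z gives the same grasp; the last joint's range is limited). The gripper opens to 85 mm and grips with 20 to 120 N. Pads are 22 mm wide; open, the fingers measure 114 mm over their backs; the gripper's body (76 mm by 85 mm) begins 54 mm behind the grasp point. The pads swing forward as they close: fully open they stand 13 mm farther back than shut.
Start: joints at [1.209, 0.377, 0.081, 1.274, 0, 1.46], TCP at [0.143, 0.557, 0.25] pointing down, gripper open.
Joint ranges: [-2.72, 2.72], [-0.84, 1.66], [-1.02, 1.22], [-1.77, 2.12], [-1.37, 1.28], [-3.14, 3.14]. Speed limits (rad/s): [2.57, 2.57, 3.14, 3.14, 3.14, 3.14].

### API

Orientations are given as a rotation vector (axis times angle).
In Python, from cell import ctrl, eyes gives the robot as it stands.
- The arm moves only by the shell command python3 -m crank 'ROWS' [FORCE]. ROWS is JSON, a list of rows, each a list of 3 entries, a list of its own where there are three numbers: the shift along the tool's x, y, z scaled (see below), then the turn, a rotation vector about the tool's x, y, z scaled (see below), then the opening, from -1 (shut) to 1 (fully open). In form: [[[tx, ty, tz], [rx, ry, rz], jaw], ...]. A call has 1 to 10 rows; each row is the pose to reach, as a shift and turn from the pose commanded when the call began, along the tool's axes at that moment; what a row does not reach only later rows make up. The controller multiplies each number of a shift by 0.3 m and each number of a turn by 90 degrees. A row lasts 1/10 s, in which the tool goes at most 50 mm and 8.59 degrees, less where a joint would pass 70% of its speed; a pose out of reach is approached as far as the arm can. A call with a number of a shift or a turn outside -1 to 1 is refused whole. A call with a gripper value outside its range is refused whole. The fingers move at their own pace and stop on an object; FORCE is the grip in N (left out, the last holds). Time passes only in rows, so rows that repeat a pose let the fingers close. It gives the time, the measured TCP pose, the force, the opening and the grip force at its end, in the units of the state.
- ctrl.read_state(): the state, without advancing time (a new reading comes with each control period).
- eyes.grab_frame(name): name is "scene" or "top"; returns a dict with "image" (400x640x3 uint8, blue, green, red), "fov_y" (degrees; the focal length in pixels is half the picture's height over the tangent of half this angle, whatever the lens; pixels are square), "cx", "cy" (the principal point, pixels), "dist_coeffs" ([k1, k2, p1, p2, k3] as OpenCV has them; the pictures are not rectified), "rvec" (rotation vector, rad) and "tvec" (3), from world to camera coordinates, as OpenCV has them. Camera axes: x right, y down, z forward; pixel columns grow to the right and rows downward; lengths in m; the calibration is good to about 2 mm. A picture is of the moment at which its call begins. There is no depth.
- ctrl.finish_job(): hands the job in; it is judged then, once.
The state is a dict: "t": time; "joint_positions": joint angles; "joint_vel": joint speeds; "tau": joint torques, N m; "tcp_pos": TCP position; "tool_rot": TCP orientation; "contact_force": force on the tool from outside, world axes, zero at the start; "ft_torque": the same for the moment, N m; "opening": finger opening in m; "grip_force": force on a finger pad.
Only numpy, scipy, OpenCV 4.12 (cv2) and the standard library are available. Lean on these libraries where they do the work, as an engineer would, in place of code of your own. Each camera call takes 0.05 s, during which the arm holds its last target. There are 200 camera calls.

### The job

The tap's spout hangs over the mixing bowl that stands in the sink. Swing the spout aside until its outlet is well clear of the bowl but still over the basin, so that it drips there; then, with the scoop, tip at least three ice cubes from the shallow steel pan into the bowl, and lay the scoop flat on the worktop again, beside the pan. Spill no ice, do not touch the ice with the gripper, leave the bowl standing in the sink and do not disturb the soap bottle and the other things around.

Things in the scene. Friction and masses are not known exactly. Their poses are not given: they have to be found in the camera images.
- sink: Inset stainless-steel sink, fixed. Basin opening 340 mm (its x) by 460 mm (its y), 150 mm deep, upright walls; flat steel rim 3 mm thick round it (45 mm wide in front, 60 mm at the sides, 110 mm behind, where the tap stands). Origin: middle of the basin opening, level with the worktop (z = 0). Not turned: its axes are the world's.
- spout (a joint): Swivel of the tap's spout about a vertical axis, rad. 0: the spout points along the tap body's own -x (see tap); positive turns it counter-clockwise seen from above (outlet towards the robot's right, -y). Free from -1.9 to 1.9; it needs about 1.3 N at 190 mm from the axis and stays where it is left.
- tap: Fixed body of the steel mixer tap, 46 mm in diameter and 118 mm high, on the far rim of the sink. Origin: centre of its foot, 3 mm above the worktop. Its x axis points away from the spout as the spout stands at joint value 0.
- tap_axis (a point): Point on the spout's vertical turning axis at the height of the middle of the spout's level tube (196 mm above the worktop).
- spout_outlet (a point): Centre of the outlet's lower face at the end of the spout: 200 mm from the turning axis, 160 mm above the worktop. The spout is a 24 mm round tube that rises 75 mm from the tap body, runs level (its middle 196 mm above the worktop) and turns down at the end in a 27 mm nozzle.
- bowl: Loose steel mixing bowl standing on the sink's floor, 220 mm across the rim, 110 mm high, wall 3 mm, 0.45 kg. Origin: centre of its underside.
- bowl_rim (a point): Centre of the bowl's mouth, level with its rim (about 40 mm below the worktop).
- bowl_middle (a point): Point on the bowl's axis inside it, 65 mm above its underside.
- pan: Shallow steel pan, fixed, that holds the ice: 265 by 136 mm over its rim (long side along its x), inside 241 by 112 mm, 40 mm high, floor 3 mm thick, upright walls. Origin: centre of its underside. Its -x end is towards the robot; the ice lies in that end and the +x end is empty.
- scoop: Loose cast-aluminium ice scoop, 0.16 kg, lying flat on the worktop with its open nose to its -x. Flat-bottomed tray 90 mm long and 96 mm wide (91 mm inside), floor 2.5 mm thin with a bevelled lip, back wall 38 mm high, side walls 38 mm high in the rear third that slope down and end 23 mm short of the lip. Origin: centre of its underside; z up.
- scoop_grip (a point): Middle of the scoop's handle, a straight bar 20 mm wide (scoop's y), 14 mm thick and 115 mm long that rises backwards from the back wall at 40 degrees. The point is 79 mm behind (+x) and 62 mm above the scoop's origin.
- scoop_lip (a point): Middle of the scoop's front lower edge, 45 mm ahead (-x) of the scoop's origin.
- ice0: Ice cube, 24 mm, edges rounded by 4 mm, 13 g, slippery (friction about 0.3). Origin: centre of the face it stands on at the start.
- ice1: Ice cube, 24 mm, edges rounded by 4 mm, 13 g, slippery (friction about 0.3). Origin: centre of the face it stands on at the start.
- ice2: Ice cube, 24 mm, edges rounded by 4 mm, 13 g, slippery (friction about 0.3). Origin: centre of the face it stands on at the start.
- ice3: Ice cube, 24 mm, edges rounded by 4 mm, 13 g, slippery (friction about 0.3). Origin: centre of the face it stands on at the start.
- ice4: Ice cube, 24 mm, edges rounded by 4 mm, 13 g, slippery (friction about 0.3). Origin: centre of the face it stands on at the start.
- ice5: Ice cube, 24 mm, edges rounded by 4 mm, 13 g, slippery (friction about 0.3). Origin: centre of the face it stands on at the start.
- soap_bottle: Bystander: amber soap bottle with a pump, 62 mm in diameter, 195 mm high, on the sink's far rim beside the tap; it reaches up to the spout's height. Origin: centre of its underside.
- dish_brush: Bystander: small white dish, 68 mm in diameter and 18 mm high, with a round wooden pot brush standing in it up to 77 mm, on the sink's far rim on the other side of the tap. Origin: centre of its underside.
- mug: Bystander: white mug, 82 mm in diameter, 92 mm high, handle to its +y, behind the pan. Origin: centre of its underside.
- pepper_mill: Bystander: wooden pepper mill, 54 mm in diameter, 160 mm high, standing between the pan and the sink. Origin: centre of its underside.
- jar: Bystander: glass storage jar, 84 mm in diameter, 130 mm high, behind the pan. Origin: centre of its underside.

How it is judged:
By the outcome, as a careful person would: the job done as asked, in the order asked, and still so for the second after the job is handed in, with the robot touching nothing.
It also fails if it takes over 72 s, if anything falls off the work surface, if the arm or the gripper's body presses on something with over 40 N, if the wrist force passes 120 N, or if a joint passes its speed limit or range.

## Working session

There is one attempt and no reset: what is moved stays moved. The work goes in short steps, Python scripts to look and compute and a shell command to move; the robot and the scene stay as the last step left them, time stands still between calls to the robot, and variables do not carry over. Pictures are saved under pics/ and viewed, at most 10 in all, crops included, and the job is handed in when it is done.

```bash
ls; mkdir -p pics
python3 - <<'E'
from cell import ctrl, eyes
import cv2
print(ctrl.read_state())
for n in ("scene","top"):
    f=eyes.grab_frame(n); cv2.imwrite(f"pics/{n}0.png",f["image"])
    print({k:v for k,v in f.items() if k!="image"})
E
```

```text
pics
{'t': 0.0, 'joint_positions': array([ 1.20866671e+00,  3.78107310e-01,  7.95984805e-02,  1.27441542e+00,
       -7.14581459e-06,  1.46053797e+00]), 'joint_vel': array([ 1.35085780e-03, -1.04548116e-03, -4.09554322e-05, -1.85215588e-03,
        4.14135873e-04,  1.23645962e-03]), 'tau': array([ 9.31662248e-05, -4.63607240e+01,  2.69874054e+01,  2.08127266e-02,
       -1.16079154e-04,  2.05846476e-06]), 'tcp_pos': array([0.14304503, 0.55626392, 0.24932498]), 'tool_rot': array([-0.3945316 , -3.1162243 ,  0.00325185]), 'contact_force': array([-1.03366531,  0.18032326,  0.32091214]), 'ft_torque': array([ 0.00127246,  0.00484879, -0.01806553]), 'grip_force': 0.0, 'opening': 0.08553838840875388}
{'fov_y': 56.69797528034077, 'cx': 320.2329850742163, 'cy': 198.62182457675695, 'dist_coeffs': array([-0.0297499,  0.       ,  0.       ,  0.       ,  0.       ]), 'rvec': array([ 1.98162927,  1.09087045, -0.54973984]), 'tvec': array([-0.24871855, -0.25134209,  1.35217149])}
{'fov_y': 53.28216987292668, 'cx': 324.0517143077038, 'cy': 198.99092273042007, 'dist_coeffs': array([-0.07313561,  0.        ,  0.        ,  0.        ,  0.        ]), 'rvec': array([ 2.15093815, -2.11496995,  0.13976833]), 'tvec': array([-0.03723196,  0.54095272,  1.13211983])}
```

View pics/top0.png

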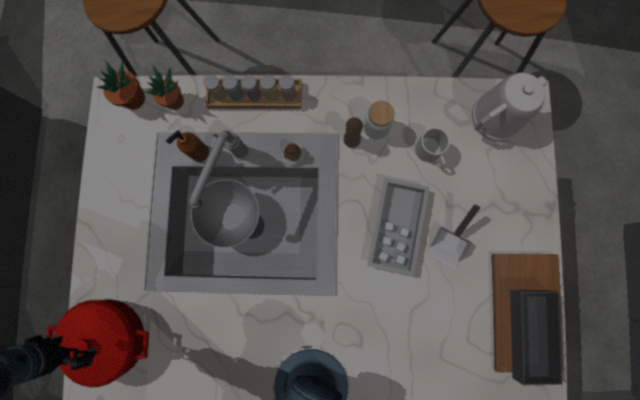

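View pics/scene0.png

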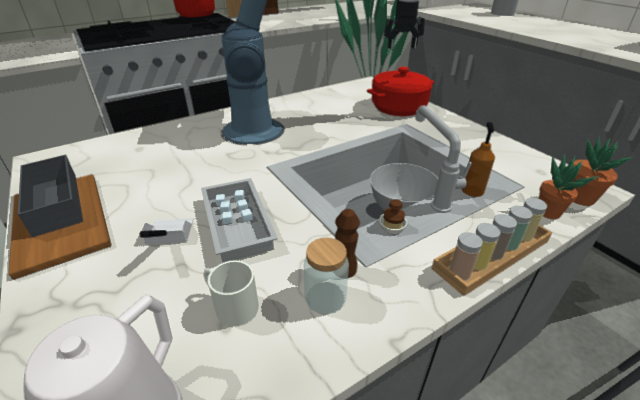

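The top view shows the sink on the left with the bowl at about (226,212), the tap at (230,143) and the spout outlet at about (195,203). The pan is at (400,225) and the scoop at (452,246), with its handle pointing to (475,210). I'll enlarge both areas.

```bash
cat > h.py <<'E'
import numpy as np, cv2
from cell import ctrl, eyes
def cam(f):
    h=f["image"].shape[0]; F=h/2/np.tan(np.radians(f["fov_y"])/2)
    K=np.array([[F,0,f["cx"]],[0,F,f["cy"]],[0,0,1]]); return K,f["dist_coeffs"],f["rvec"],f["tvec"]
def onplane(f,uv,z):
    K,d,r,t=cam(f); R=cv2.Rodrigues(r)[0]
    n=cv2.undistortPoints(np.array([[uv]],float),K,d)[0,0]
    c=-R.T@t; v=R.T@np.array([n[0],n[1],1]); return c+v*(z-c[2])/v[2]
def proj(f,P):
    K,d,r,t=cam(f); return cv2.projectPoints(np.array(P,float).reshape(-1,3),r,t,K,d)[0][:,0]
def save(f,name,x0,y0,x1,y1,s):
    im=cv2.resize(f["image"][y0:y1,x0:x1],None,fx=s,fy=s,interpolation=cv2.INTER_CUBIC)
    im=np.clip(im.astype(float)*1.4,0,255).astype(np.uint8)
    cv2.imwrite(name,im)
E
python3 - <<'E'
from h import *
f=eyes.grab_frame("top")
a=f["image"].copy()
im=np.hstack([a[120:300,140:345],a[120:300,345:495]])
im=cv2.resize(im,None,fx=2.25,fy=2.25,interpolation=cv2.INTER_CUBIC)
save(f,"pics/pan.png",345,165,495,280,5)
save(f,"pics/sink.png",140,120,345,300,3.3)
E
```

```text
(no output)
```

View pics/pan.png

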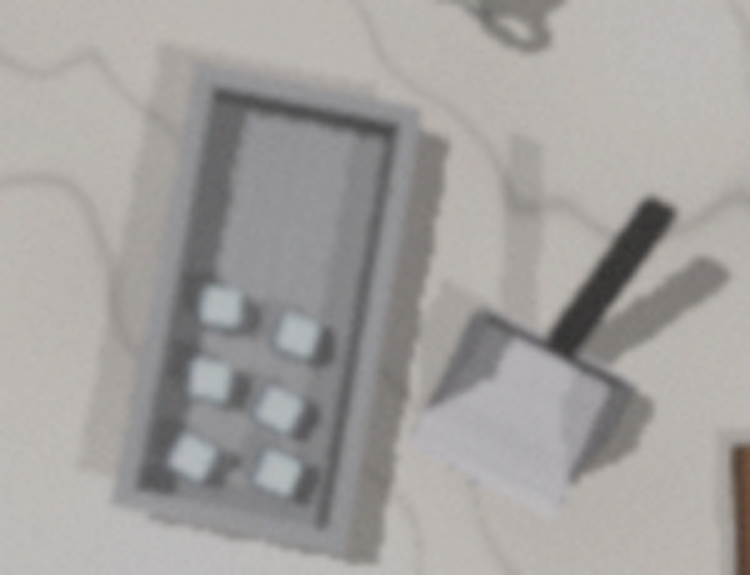

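View pics/sink.png

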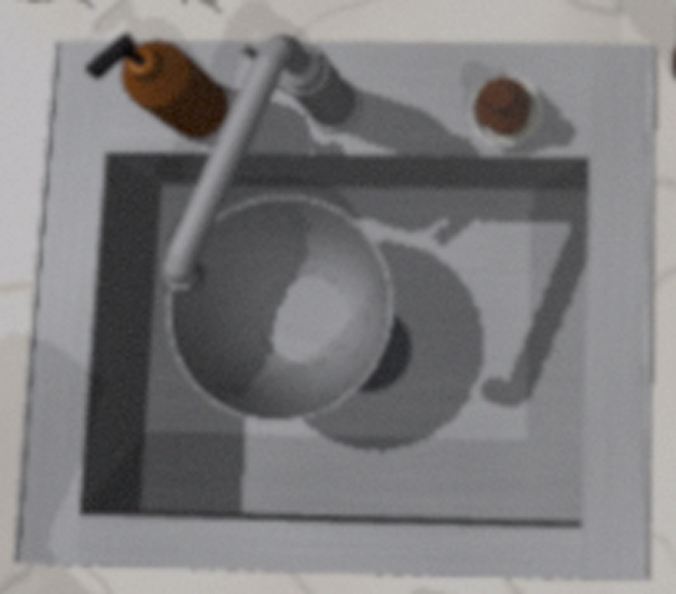

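Run:
```python
from h import *
np.set_printoptions(precision=4,suppress=True)
f=eyes.grab_frame("top")
P=lambda u,v,z: onplane(f,(345+u/5,165+v/5),z)
S=lambda u,v,z: onplane(f,(140+u/3.3,120+v/3.3),z)
c=[P(*q,.04) for q in [(197,67),(420,107),(347,550),(112,503)]]
print("pan",np.mean(c,0),c); 
ax=(c[0]+c[1]-c[2]-c[3]); print("pan yaw",np.degrees(np.arctan2(ax[1],ax[0])), np.linalg.norm(ax)/2, np.linalg.norm(c[0]-c[1]))
for q in [(222,300),(298,330),(208,376),(281,406),(194,452),(277,468)]: print("ice",P(*q,.027))
l=[P(413,437,.002),P(560,510,.002)]; w=[P(487,312,.038),P(632,385,.038)]
L=(l[0]+l[1])/2; W=(w[0]+w[1])/2
print("lip",l,L,"wall",w,W); d=W-L; print("scoop yaw",np.degrees(np.arctan2(d[1],d[0])),np.linalg.norm(l[0]-l[1]),np.linalg.norm(w[0]-w[1]))
h=P(658,205,.1); d=h-L; print("hend",h,np.degrees(np.arctan2(d[1],d[0])),np.linalg.norm(d[:2]))
print("basin",[S(*q,.003) for q in [(107,155),(590,157),(582,523),(82,512)]])
print("bowl",S(279,306,-.04), S(165,306,-.04),S(393,306,-.04))
print("axis",S(287,48,.205),"outlet",S(180,270,.19))
print("soap",S(148,65,.195)," brush",S(503,103,.07))
for n,q,z in [("mill",(353,124),.16),("jar",(381,112),.13),("mug",(433,143),.092)]: print(n,onplane(f,q,z))
```

```text
pan [ 0.4664 -0.2477  0.04  ] [array([ 0.6061, -0.2058,  0.04  ]), array([ 0.5841, -0.3379,  0.04  ]), array([ 0.3253, -0.2911,  0.04  ]), array([ 0.35  , -0.1562,  0.04  ])]
pan yaw -10.608766602448988 0.26193692651014105 0.1338625554665533
ice [ 0.4691 -0.2217  0.027 ]
ice [ 0.4521 -0.2663  0.027 ]
ice [ 0.4243 -0.2133  0.027 ]
ice [ 0.4075 -0.2559  0.027 ]
ice [ 0.38  -0.205  0.027]
ice [ 0.3715 -0.2534  0.027 ]
lip [array([ 0.391 , -0.3391,  0.002 ]), array([ 0.3489, -0.4265,  0.002 ])] [ 0.37   -0.3828  0.002 ] wall [array([ 0.4633, -0.3752,  0.038 ]), array([ 0.4218, -0.4595,  0.038 ])] [ 0.4426 -0.4173  0.038 ]
scoop yaw -25.455970685122185 0.0970054175212484 0.09392273614053039
hend [ 0.5192 -0.456   0.1   ] -26.129916468628025 0.1662397819596035
basin [array([0.6415, 0.45  , 0.003 ]), array([ 0.6448, -0.0093,  0.003 ]), array([ 0.3091, -0.0089,  0.003 ]), array([0.3074, 0.4489, 0.003 ])]
bowl [ 0.5051  0.2874 -0.04  ] [ 0.5031  0.3989 -0.04  ] [ 0.507   0.1773 -0.04  ]
axis [0.6832 0.2256 0.205 ] outlet [0.5061 0.3048 0.19  ]
soap [0.6717 0.3414 0.195 ]  brush [0.6772 0.0665 0.07  ]
mill [ 0.731  -0.1058  0.16  ]
jar [ 0.7781 -0.1859  0.13  ]
mug [ 0.7015 -0.3399  0.092 ]
```

```bash
cat >> h.py <<'E'
from scipy.spatial.transform import Rotation as Ro
def rows(tg):
    s=ctrl.read_state(); R0=Ro.from_rotvec(s["tool_rot"])
    for p,R in tg:
        R=R or R0
        print(np.round(R0.inv().apply(np.array(p)-s["tcp_pos"])/.3,3).tolist(), np.round((R0.inv()*R).as_rotvec()/(np.pi/2),3).tolist())
E
python3 - <<'E'
from h import *
t=[((.35,.46,.25),None),((.50,.40,.25),None),((.50,.40,.196),None)]
for a in range(-40,51,10):
    a=np.radians(a); t.append(((.685-.17*np.cos(a)-.027*np.sin(a),.2256-.17*np.sin(a)+.027*np.cos(a),.196),None))
rows(t)
E
```

```text
[-0.748, -0.14, -0.001] [0.0, 0.0, 0.0]
[-1.282, -0.209, -0.001] [0.0, 0.0, 0.0]
[-1.282, -0.209, 0.179] [0.0, 0.0, 0.0]
[-1.552, -0.292, 0.179] [0.0, 0.0, 0.0]
[-1.502, -0.379, 0.179] [0.0, 0.0, 0.0]
[-1.469, -0.473, 0.179] [0.0, 0.0, 0.0]
[-1.452, -0.572, 0.18] [0.0, 0.0, 0.0]
[-1.453, -0.672, 0.18] [0.0, 0.0, 0.0]
[-1.471, -0.77, 0.18] [0.0, 0.0, 0.0]
[-1.506, -0.864, 0.18] [0.0, 0.0, 0.0]
[-1.557, -0.95, 0.18] [0.0, 0.0, 0.0]
[-1.621, -1.026, 0.18] [0.0, 0.0, 0.0]
[-1.698, -1.09, 0.18] [0.0, 0.0, 0.0]
```

```bash
python3 -m crank '[[[-0.1,-0.02,0],[0,0,0],-1],[[-0.25,-0.05,0],[0,0,0],-1],[[-0.4,-0.08,0],[0,0,0],-1],[[-0.55,-0.11,0],[0,0,0],-1],[[-0.68,-0.13,0],[0,0,0],-1],[[-0.75,-0.14,0],[0,0,0],-1],[[-0.75,-0.14,0],[0,0,0],-1]]'
python3 -m crank '[[[-0.13,-0.02,0],[0,0,0],-1],[[-0.27,-0.04,0],[0,0,0],-1],[[-0.4,-0.05,0],[0,0,0],-1],[[-0.53,-0.07,0],[0,0,0],-1],[[-0.53,-0.07,0.09],[0,0,0],-1],[[-0.53,-0.07,0.18],[0,0,0],-1],[[-0.67,-0.11,0.18],[0,0,0],-1],[[-0.8,-0.15,0.18],[0,0,0],-1],[[-0.8,-0.15,0.18],[0,0,0],-1]]'
python3 - <<'E'
from h import *
t=[]
for a in range(-40,51,10):
    a=np.radians(a); t.append(((.685-.17*np.cos(a)-.027*np.sin(a),.2256-.17*np.sin(a)+.027*np.cos(a),.196),None))
rows(t); s=ctrl.read_state(); print(s["opening"])
E
```

```text
t: 0.9
tcp_pos: [0.3533, 0.4588, 0.2499]
tool_rot: [0.401, 3.115, -0.001]
contact_force: [-0.7, 0.6, 1.0]
opening: 0.0001
grip_force: 0.0
t: 1.8
tcp_pos: [0.5745, 0.3546, 0.195]
tool_rot: [0.4, 3.115, -0.002]
contact_force: [-0.9, -0.0, 0.5]
opening: -0.0001
grip_force: 0.0
[0.008, 0.001, -0.003] [0.0, 0.0, 0.0]
[0.057, -0.086, -0.003] [0.0, 0.0, 0.0]
[0.091, -0.181, -0.003] [0.0, 0.0, 0.0]
[0.107, -0.279, -0.003] [0.0, 0.0, 0.0]
[0.106, -0.379, -0.003] [0.0, 0.0, 0.0]
[0.087, -0.478, -0.003] [0.0, 0.0, 0.0]
[0.052, -0.571, -0.003] [0.0, 0.0, 0.0]
[0.001, -0.657, -0.002] [0.0, 0.0, 0.0]
[-0.064, -0.733, -0.002] [0.0, 0.0, 0.0]
[-0.141, -0.797, -0.002] [0.0, 0.0, 0.0]
-8.707775066110608e-05
```

```bash
python3 -m crank '[[[0.03,-0.04,0],[0,0,0],-1],[[0.06,-0.09,0],[0,0,0],-1],[[0.08,-0.13,0],[0,0,0],-1],[[0.09,-0.18,0],[0,0,0],-1],[[0.1,-0.23,0],[0,0,0],-1],[[0.11,-0.28,0],[0,0,0],-1],[[0.11,-0.33,0],[0,0,0],-1],[[0.11,-0.38,0],[0,0,0],-1],[[0.1,-0.43,0],[0,0,0],-1],[[0.09,-0.48,0],[0,0,0],-1]]'
python3 -m crank '[[[-0.02,-0.05,0],[0,0,0],-1],[[-0.04,-0.09,0],[0,0,0],-1],[[-0.06,-0.14,0],[0,0,0],-1],[[-0.09,-0.18,0],[0,0,0],-1],[[-0.12,-0.22,0],[0,0,0],-1],[[-0.15,-0.25,0],[0,0,0],-1],[[-0.19,-0.29,0],[0,0,0],-1],[[-0.23,-0.32,0],[0,0,0],-1],[[-0.23,-0.32,0],[0,0,0],-1]]'
python3 - <<'E'
from h import *
f=eyes.grab_frame("top"); save(f,"pics/sink2.png",140,120,345,300,3.3)
E
```

```text
t: 2.8
tcp_pos: [0.5097, 0.2237, 0.1965]
tool_rot: [0.393, 3.117, 0.001]
contact_force: [0.6, 1.9, -0.1]
opening: -0.0
grip_force: 0.8
t: 3.7
tcp_pos: [0.5544, 0.1118, 0.1961]
tool_rot: [0.398, 3.115, -0.002]
contact_force: [-0.1, 0.8, 0.7]
opening: -0.0001
grip_force: 0.0
```

View pics/sink2.png

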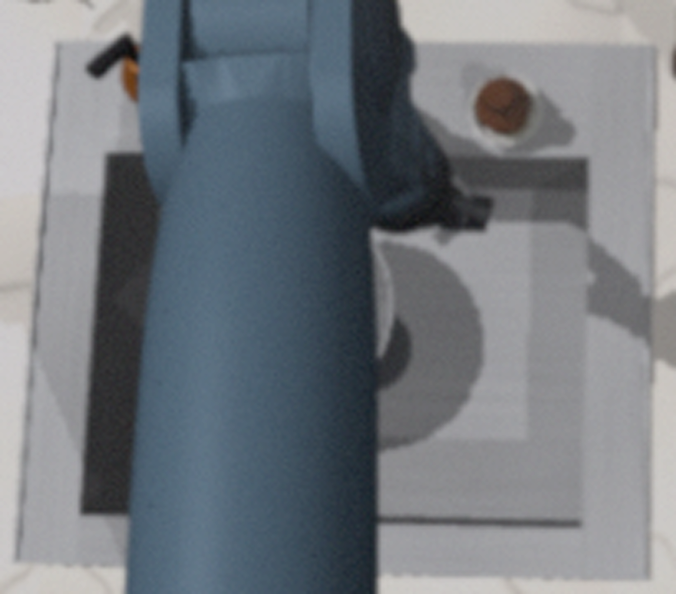

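The spout is swung clear: its outlet end sits at about crop (482,212), which is roughly (0.555, 0.075), far right of the bowl. Next I'll back off and fetch the scoop.

```bash
cat >> h.py <<'E'
def toolR(yaw,tilt):  # scoop yaw deg; tool tilt outward along scoop +x, deg; y_t = scoop y
    a,b=np.radians([yaw,tilt]); d=np.array([np.cos(a),np.sin(a),0]); y=np.array([-np.sin(a),np.cos(a),0])
    z=np.sin(b)*d-np.cos(b)*np.array([0,0,1.]); return Ro.from_matrix(np.column_stack([np.cross(y,z),y,z]))
E
python3 -m crank '[[[0.06,0.05,0],[0,0,0],-1],[[0.1,0.09,0],[0,0,0],-1],[[0.1,0.09,-0.12],[0,0,0],-1],[[0.1,0.09,-0.26],[0,0,0],-1],[[0.1,0.09,-0.4],[0,0,0],0],[[0.1,0.09,-0.45],[0,0,0],0.3]]'
python3 - <<'E'
from h import *
s=ctrl.read_state(); print(s["tcp_pos"],s["joint_positions"])
R=toolR(-25.8,20); g=np.array([.4816,-.4368,.062]); z=R.as_matrix()[:,2]
rows([((.5,0,.33),None),((.47,-.2,.31),R),(g-z*.12,R),(g,R)])
E
```

```text
t: 4.35
tcp_pos: [0.5312, 0.1486, 0.3361]
tool_rot: [0.391, 3.111, 0.002]
contact_force: [1.2, 0.2, -0.1]
opening: 0.0281
grip_force: 0.0
[0.53124498 0.14864424 0.33609631] [ 1.57997832e-01  3.19163601e-01  2.17562077e-01  1.46246431e+00
 -3.22264631e-04  4.08123087e-01]
[-0.022, -0.506, 0.019] [0.0, 0.0, 0.0]
[-0.089, -1.177, 0.085] [0.024, -0.218, 0.126]
[-0.185, -1.906, 0.534] [0.024, -0.218, 0.126]
[-0.317, -1.934, 0.911] [0.024, -0.218, 0.126]
```

```bash
python3 -m crank '[[[0,-0.12,0],[0,0,0],0.3],[[0,-0.25,0],[0,0,0],0.3],[[-0.02,-0.4,0],[0,0,0],0.3],[[-0.03,-0.53,0.02],[0.01,-0.05,0.03],0.3],[[-0.05,-0.66,0.03],[0.01,-0.1,0.06],0.3],[[-0.06,-0.8,0.05],[0.02,-0.15,0.09],0.3],[[-0.07,-0.9,0.06],[0.02,-0.2,0.12],0.3],[[-0.08,-0.95,0.07],[0.024,-0.218,0.126],0.3],[[-0.08,-0.95,0.07],[0.024,-0.218,0.126],0.3]]'
python3 - <<'E'
from h import *
s=ctrl.read_state(); print(s["tcp_pos"],s["joint_positions"])
R=toolR(-25.8,20); g=np.array([.4816,-.4368,.062]); z=R.as_matrix()[:,2]
rows([(g-z*.12,R),(g,R)])
E
```

```text
t: 5.25
tcp_pos: [0.481, -0.1347, 0.3096]
tool_rot: [0.631, 2.734, -0.115]
contact_force: [0.1, 0.4, 0.2]
opening: 0.0557
grip_force: 0.0
[ 0.48096598 -0.13469839  0.30963553] [-0.38430968 -0.0726074  -0.36752165  0.93340248 -0.02691358  0.06453358]
[-0.136, -0.903, 0.53] [-0.003, -0.004, -0.002]
[-0.139, -0.901, 0.93] [-0.003, -0.004, -0.002]
```

```bash
python3 -m crank '[[[-0.02,-0.12,0],[0,0,0],0.3],[[-0.04,-0.27,0.05],[0,0,0],0.3],[[-0.06,-0.42,0.13],[0,0,0],0.3],[[-0.09,-0.56,0.22],[0,0,0],0.3],[[-0.11,-0.7,0.32],[0,0,0],0.3],[[-0.13,-0.83,0.43],[0,0,0],0.3],[[-0.136,-0.9,0.53],[0,0,0],0.3],[[-0.136,-0.9,0.53],[0,0,0],0.3],[[-0.136,-0.9,0.53],[0,0,0],0.3]]'
python3 - <<'E'
from h import *
s=ctrl.read_state(); print(s["tcp_pos"],s["joint_positions"])
R=toolR(-25.8,20); g=np.array([.4816,-.4368,.062]); z=R.as_matrix()[:,2]
rows([(g-z*.12,R),(g,R)])
f=eyes.grab_frame("scene"); g2=proj(f,[g,g-z*.12]); print(g2)
save(f,"pics/sc1.png",80,150,300,300,3.5)
E
```

```text
t: 6.15
tcp_pos: [0.4477, -0.4167, 0.174]
tool_rot: [0.628, 2.736, -0.109]
contact_force: [-0.7, 0.9, -0.1]
opening: 0.0554
grip_force: 0.0
[ 0.44769151 -0.41668216  0.17402914] [-0.92656899  0.24044394 -0.37658694  0.64778365  0.15282845 -0.45189181]
[0.005, -0.011, -0.004] [-0.001, -0.005, -0.0]
[0.001, -0.011, 0.396] [-0.001, -0.005, -0.0]
[[154.52522699 234.71164883]
 [145.06882431 180.98170503]]
```

View pics/sc1.png

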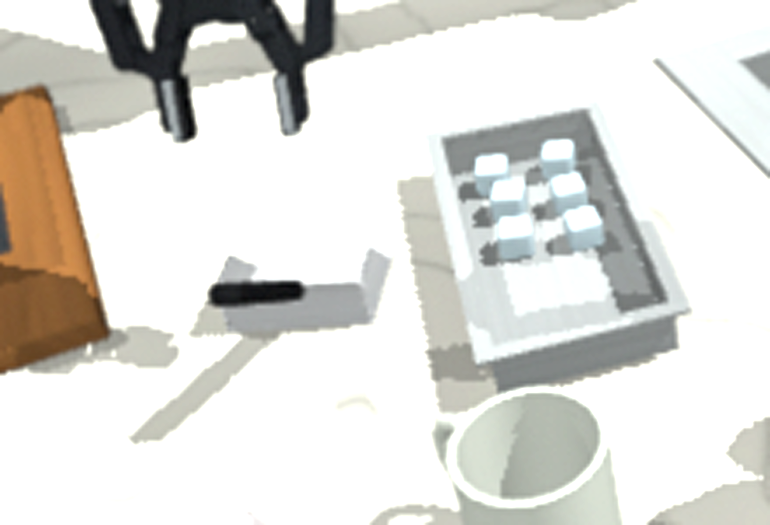

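The fingers straddle the handle. The computed grip point at crop (261,296) falls on the middle of the black handle, which runs from (215,293) to (300,293). I'll descend and grip.

```bash
python3 -m crank '[[[0,-0.01,0.1],[0,0,0],0.3],[[0,-0.01,0.2],[0,0,0],0.3],[[0,-0.01,0.28],[0,0,0],0.3],[[0,-0.01,0.34],[0,0,0],0.3],[[0,-0.01,0.38],[0,0,0],0.3],[[0,-0.01,0.395],[0,0,0],0.3],[[0,-0.01,0.395],[0,0,0],0.3]]'
python3 -m crank '[[[0,0,0],[0,0,0],0],[[0,0,0],[0,0,0],-0.2],[[0,0,0],[0,0,0],-0.4],[[0,0,0],[0,0,0],-1],[[0,0,0],[0,0,0],-1],[[0,0,0],[0,0,0],-1]]' 80
python3 - <<'E'
from h import *
s=ctrl.read_state(); print(s["tcp_pos"],s["contact_force"],s["ft_torque"])
g=np.array([.4816,-.4368,.062]); print(s["tcp_pos"]-g)
f=eyes.grab_frame("scene"); save(f,"pics/sc2.png",80,150,300,300,3.5)
E
```

```text
t: 6.9
tcp_pos: [0.4825, -0.438, 0.0643]
tool_rot: [0.626, 2.733, -0.114]
contact_force: [1.0, 0.7, -0.4]
opening: 0.0552
grip_force: 0.0
t: 7.5
tcp_pos: [0.4822, -0.4387, 0.0644]
tool_rot: [0.628, 2.732, -0.114]
contact_force: [-0.5, 0.7, 5.0]
opening: 0.0189
grip_force: 78.4
[ 0.48222156 -0.43872954  0.06440034] [-0.51178795  0.6731158   4.98983585] [0.44935148 0.05065444 0.02095977]
[ 0.00062156 -0.00192954  0.00240034]
```

```bash
cat >> h.py <<'E'
PC=np.array([.4664,-.2477]); PY=-10.6
def tcp(lip,yaw,p,z):  # lip xy, scoop yaw deg, nose-down pitch deg, lip height
    a,b=np.radians([yaw,p]); X,Z=.1253,.0644
    r=X*np.cos(b)-Z*np.sin(b); return (np.array([lip[0]+r*np.cos(a),lip[1]+r*np.sin(a),z+X*np.sin(b)+Z*np.cos(b)]),toolR(yaw,20+p))
def inpan(u,p,z,v=0):
    a=np.radians(PY); return tcp(PC+u*np.array([np.cos(a),np.sin(a)])+v*np.array([-np.sin(a),np.cos(a)]),PY,p,z)
E
python3 -m crank '[[[0,0,-0.05],[0,0,0],-1],[[0,0,-0.12],[0,0,0],-1],[[0,0,-0.2],[0,0,0],-1],[[0.02,0,-0.3],[0,0,0],-1],[[0.02,0,-0.4],[0,0,0],-1],[[0.02,0,-0.4],[0,0,0],-1]]'
python3 - <<'E'
from h import *
s=ctrl.read_state(); print(s["joint_positions"],s["ft_torque"])
rows([inpan(.022,12,.13),inpan(.022,12,.05),inpan(.022,12,.006)])
f=eyes.grab_frame("scene"); save(f,"pics/sc2.png",80,120,300,300,3.3)
E
```

```text
t: 8.15
tcp_pos: [0.4405, -0.4192, 0.179]
tool_rot: [0.627, 2.73, -0.12]
contact_force: [0.8, -0.3, -1.6]
opening: 0.019
grip_force: 78.3
[-0.93974842  0.22457411 -0.38653772  0.64609924  0.15502457 -0.46331368] [ 0.07459056  0.24611658 -0.04228793]
[-0.281, 0.667, -0.044] [-0.079, -0.133, -0.152]
[-0.19, 0.668, 0.206] [-0.079, -0.133, -0.152]
[-0.14, 0.669, 0.344] [-0.079, -0.133, -0.152]
```

View pics/sc2.png

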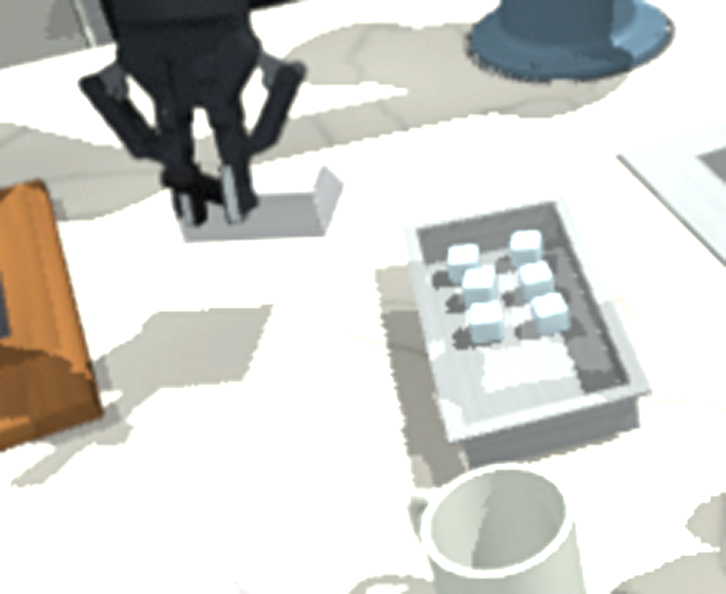

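The scoop is held level (tray at crop (250,215)) and the pan and ice are untouched. Next I'll move it over the empty end of the pan.

```bash
python3 -m crank '[[[-0.03,0.06,0],[-0.01,-0.01,-0.02],-1],[[-0.06,0.14,0],[-0.02,-0.03,-0.03],-1],[[-0.09,0.22,-0.01],[-0.03,-0.04,-0.05],-1],[[-0.13,0.31,-0.02],[-0.04,-0.06,-0.07],-1],[[-0.17,0.4,-0.02],[-0.05,-0.08,-0.09],-1],[[-0.2,0.48,-0.03],[-0.06,-0.1,-0.11],-1],[[-0.24,0.56,-0.04],[-0.07,-0.12,-0.13],-1],[[-0.27,0.63,-0.04],[-0.08,-0.13,-0.15],-1],[[-0.28,0.667,-0.044],[-0.079,-0.133,-0.152],-1],[[-0.28,0.667,-0.044],[-0.079,-0.133,-0.152],-1]]'
python3 - <<'E'
from h import *
s=ctrl.read_state(); print(s["joint_positions"])
rows([inpan(.022,12,.13),inpan(.022,12,.05),inpan(.022,12,.006)])
E
```

```text
t: 9.2
tcp_pos: [0.5952, -0.2683, 0.2131]
tool_rot: [0.237, 2.58, -0.059]
contact_force: [-0.2, -0.5, -1.7]
opening: 0.0188
grip_force: 78.4
[-0.62423288  0.16730933 -0.4658167   0.43191381  0.23150306 -0.38114169]
[-0.013, -0.012, -0.016] [0.005, -0.004, -0.0]
[0.127, -0.013, 0.212] [0.005, -0.004, -0.0]
[0.204, -0.014, 0.336] [0.005, -0.004, -0.0]
```

```bash
python3 -m crank '[[[0.03,0,0.05],[0,0,0],-1],[[0.06,0,0.1],[0,0,0],-1],[[0.09,0,0.16],[0,0,0],-1],[[0.127,0,0.212],[0,0,0],-1],[[0.127,0,0.212],[0,0,0],-1],[[0.127,0,0.212],[0,0,0],-1],[[0.127,0,0.212],[0,0,0],-1]]'
python3 - <<'E'
from h import *
rows([inpan(.022,12,.05),inpan(.022,12,.006)])
f=eyes.grab_frame("top"); save(f,"pics/pan2.png",345,165,495,280,5)
E
```

```text
t: 9.9
tcp_pos: [0.5969, -0.2711, 0.1419]
tool_rot: [0.239, 2.576, -0.063]
contact_force: [0.2, 0.1, -1.3]
opening: 0.0189
grip_force: 78.2
[0.009, -0.003, 0.006] [0.002, -0.002, -0.001]
[0.086, -0.004, 0.13] [0.002, -0.002, -0.001]
```

View pics/pan2.png

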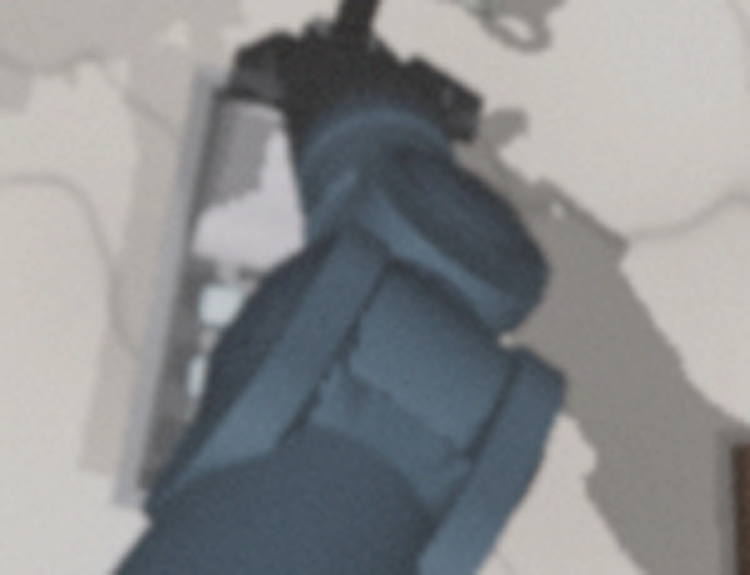

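The scoop is over the empty end of the pan with its lip's left corner at crop (193,258), behind the first ice row. I'll check where that is in the pan frame.

Run:
```python
from h import *
f=eyes.grab_frame("top")
a=np.radians(PY); 
for q,z in [((193,258),.051),((197,67),.04),((112,503),.04)]:
    w=onplane(f,(345+q[0]/5,165+q[1]/5),z)[:2]-PC
    print(w@[np.cos(a),np.sin(a)], w@[-np.sin(a),np.cos(a)])
```

```text
0.015754347828329535 0.04988293018937887
0.1296152789105132 0.06684157238402726
-0.13125678679176064 0.0685509208681591
```

Run:
```python
from h import *
rows([inpan(.026,12,.03,-.001),inpan(.026,12,.008,-.001),inpan(.026,12,.004,-.001)])
```

```text
[0.034, -0.007, 0.07] [0.002, -0.001, -0.001]
[0.073, -0.007, 0.132] [0.002, -0.001, -0.001]
[0.08, -0.007, 0.144] [0.002, -0.001, -0.001]
```

```bash
python3 -m crank '[[[0.02,-0.003,0.035],[0,0,0],-1],[[0.034,-0.007,0.07],[0,0,0],-1],[[0.05,-0.007,0.1],[0,0,0],-1],[[0.065,-0.007,0.12],[0,0,0],-1],[[0.073,-0.007,0.132],[0,0,0],-1],[[0.073,-0.007,0.132],[0,0,0],-1],[[0.073,-0.007,0.132],[0,0,0],-1]]'
python3 - <<'E'
from h import *
s=ctrl.read_state(); print(s["contact_force"],s["ft_torque"])
rows([inpan(.026,12,.008,-.001),inpan(.026,12,.004,-.001),inpan(.01,8,.003,-.001),inpan(-.02,5,.003,-.001)])
E
```

```text
t: 10.7
tcp_pos: [0.5982, -0.2726, 0.0955]
tool_rot: [0.239, 2.577, -0.061]
contact_force: [0.0, -0.6, -1.4]
opening: 0.0189
grip_force: 78.4
[ 0.01595429 -0.57029065 -1.43805075] [ 0.04825002  0.45965044 -0.03367811]
[-0.006, -0.003, -0.003] [0.003, -0.003, -0.001]
[0.001, -0.003, 0.009] [0.003, -0.003, -0.001]
[0.045, -0.003, 0.016] [0.003, 0.042, -0.001]
[0.13, -0.003, -0.012] [0.003, 0.075, -0.001]
```

```bash
python3 -m crank '[[[0,0,0.003],[0,0,0],-1],[[0.003,0,0.006],[0,0,0],-1],[[0.003,0,0.006],[0,0,0],-1]]'
python3 -m crank '[[[0.003,0,0.006],[0,0,0],-1],[[0.006,0,0.01],[0,0,0],-1],[[0.006,0,0.01],[0,0,0],-1]]'
```

```text
t: 11.0
tcp_pos: [0.5985, -0.2728, 0.0938]
tool_rot: [0.239, 2.577, -0.062]
contact_force: [0.4, -0.2, -0.9]
opening: 0.0188
grip_force: 78.4
t: 11.3
tcp_pos: [0.6, -0.2732, 0.0917]
tool_rot: [0.238, 2.574, -0.062]
contact_force: [2.0, 1.9, 5.7]
opening: 0.0186
grip_force: 78.8
```

Run:
```python
from h import *
rows([inpan(u,p,.0025,-.001) for u,p in [(.02,10),(.01,8),(0,6),(-.01,4),(-.02,4),(-.03,4),(-.04,4),(-.05,4),(-.06,4),(-.07,4),(-.08,4)]])
```

```text
[0.018, -0.002, 0.005] [0.003, 0.022, -0.0]
[0.045, -0.002, 0.003] [0.003, 0.044, -0.0]
[0.073, -0.002, 0.002] [0.003, 0.067, -0.0]
[0.101, -0.002, 0.001] [0.003, 0.089, -0.0]
[0.129, -0.002, -0.017] [0.003, 0.089, -0.0]
[0.157, -0.002, -0.035] [0.003, 0.089, -0.0]
[0.186, -0.001, -0.052] [0.003, 0.089, -0.0]
[0.214, -0.001, -0.07] [0.003, 0.089, -0.0]
[0.242, -0.001, -0.088] [0.003, 0.089, -0.0]
[0.27, -0.001, -0.105] [0.003, 0.089, -0.0]
[0.299, -0.001, -0.123] [0.003, 0.089, -0.0]
```

```bash
python3 -m crank '[[[0.018,0,0.004],[0,0.022,0],-1],[[0.045,0,0.003],[0,0.044,0],-1],[[0.073,0,0.002],[0,0.067,0],-1],[[0.101,0,0.001],[0,0.089,0],-1],[[0.129,0,-0.017],[0,0.089,0],-1],[[0.129,0,-0.017],[0,0.089,0],-1]]'
python3 - <<'E'
from h import *
s=ctrl.read_state(); print(s["contact_force"],s["ft_torque"])
rows([inpan(u,4,.0025,-.001) for u in (-.02,-.03,-.04,-.06,-.08,-.1,-.11)])
E
```

```text
t: 11.9
tcp_pos: [0.5634, -0.2665, 0.0747]
tool_rot: [0.251, 2.714, -0.048]
contact_force: [2.4, -1.2, 4.4]
opening: 0.0191
grip_force: 78.7
[ 2.37620145 -1.16441485  4.35267564] [-0.14614028  0.26662547  0.05099655]
[-0.006, -0.001, -0.0] [0.002, -0.001, -0.0]
[0.024, -0.001, -0.014] [0.002, -0.001, -0.0]
[0.055, -0.001, -0.027] [0.002, -0.001, -0.0]
[0.116, -0.001, -0.054] [0.002, -0.001, -0.0]
[0.177, -0.001, -0.081] [0.002, -0.001, -0.0]
[0.238, -0.001, -0.108] [0.002, -0.001, -0.0]
[0.268, -0.001, -0.122] [0.002, -0.001, -0.0]
```

```bash
python3 -m crank '[[[0.03,0,-0.013],[0,0,0],-1],[[0.06,0,-0.027],[0,0,0],-1],[[0.09,0,-0.041],[0,0,0],-1],[[0.12,0,-0.054],[0,0,0],-1],[[0.15,0,-0.068],[0,0,0],-1],[[0.177,0,-0.081],[0,0,0],-1],[[0.177,0,-0.081],[0,0,0],-1]]'
python3 - <<'E'
from h import *
s=ctrl.read_state(); print(s["contact_force"],s["ft_torque"])
rows([inpan(u,4,.0025,-.001) for u in (-.08,-.09,-.1,-.11,-.115)])
E
```

```text
t: 12.6
tcp_pos: [0.5037, -0.2546, 0.074]
tool_rot: [0.253, 2.719, -0.045]
contact_force: [0.3, -0.1, 3.7]
opening: 0.0189
grip_force: 78.6
[ 0.2542312  -0.12227983  3.65895872] [-0.12439294  0.56178211  0.00548115]
[-0.01, -0.004, -0.001] [0.003, -0.004, -0.001]
[0.021, -0.004, -0.014] [0.003, -0.004, -0.001]
[0.051, -0.004, -0.028] [0.003, -0.004, -0.001]
[0.082, -0.004, -0.041] [0.003, -0.004, -0.001]
[0.097, -0.004, -0.048] [0.003, -0.004, -0.001]
```

```bash
python3 -m crank '[[[0.02,-0.002,-0.01],[0,0,0],-1],[[0.04,-0.002,-0.02],[0,0,0],-1],[[0.06,-0.002,-0.029],[0,0,0],-1],[[0.07,-0.002,-0.034],[0,0,0],-1]]'
python3 -m crank '[[[0.01,0,-0.005],[0,0,0],-1],[[0.018,0,-0.009],[0,0,0],-1],[[0.018,0,-0.009],[0,0,0],-1]]'
python3 - <<'E'
from h import *
s=ctrl.read_state(); print(s["contact_force"],s["ft_torque"])
rows([inpan(u,4,.0025,-.001) for u in (-.11,-.115,-.12)])
f=eyes.grab_frame("scene"); save(f,"pics/sc3.png",160,150,300,260,5)
E
```

```text
t: 13.0
tcp_pos: [0.482, -0.2513, 0.0753]
tool_rot: [0.252, 2.717, -0.045]
contact_force: [3.4, -0.5, 2.5]
opening: 0.0185
grip_force: 78.5
t: 13.3
tcp_pos: [0.476, -0.2501, 0.0753]
tool_rot: [0.253, 2.718, -0.045]
contact_force: [2.0, -1.3, 1.5]
opening: 0.0187
grip_force: 78.5
[ 2.04868219 -1.28777139  1.48958853] [-0.08717379  0.14587727  0.00847896]
[-0.002, -0.001, 0.0] [0.003, -0.004, -0.001]
[0.013, -0.001, -0.006] [0.003, -0.004, -0.001]
[0.028, -0.001, -0.013] [0.003, -0.004, -0.001]
```

View pics/sc3.png

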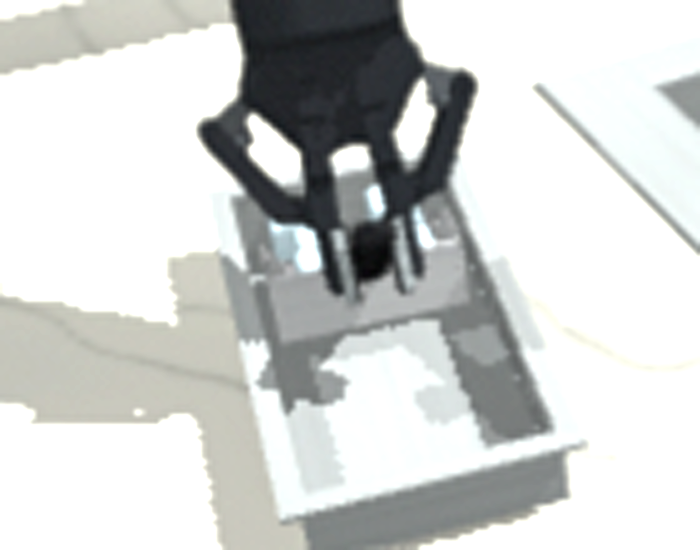

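The scoop is against the front of the pan, with cubes visible inside the tray around crop (290,245), (375,200) and (425,235). The pan floor behind it is empty. I'll push the last few millimetres, then tilt the nose up.

```bash
python3 -m crank '[[[0.01,0,-0.003],[0,0,0],-1],[[0.015,0,-0.005],[0,0,0],-1],[[0.015,0,-0.005],[0,0,0],-1]]'
python3 -m crank '[[[0.007,0,-0.003],[0,0,0],-1],[[0.013,0,-0.005],[0,0,0],-1],[[0.013,0,-0.005],[0,0,0],-1]]'
python3 - <<'E'
from h import *
s=ctrl.read_state(); print(s["contact_force"],s["ft_torque"])
# pivot about rear bottom edge (model lip+.09), nose up
B=.09
def piv(u,p,zr):
    b=np.radians(p); return inpan(u+B*(1-np.cos(b)),p,zr-B*np.sin(b),-.001)
s=ctrl.read_state()
for u in (-.115,-.12):
    rows([inpan(u,4,.003,-.001)]); rows([piv(u,p,z) for p,z in [(0,.004),(-4,.004),(-8,.005),(-12,.006),(-16,.007),(-20,.009),(-24,.012),(-27,.015)]])
E
```

```text
t: 13.65
tcp_pos: [0.4725, -0.2497, 0.0757]
tool_rot: [0.251, 2.716, -0.046]
contact_force: [3.5, -0.1, 2.4]
opening: 0.0187
grip_force: 78.5
t: 13.95
tcp_pos: [0.4713, -0.2497, 0.0775]
tool_rot: [0.249, 2.709, -0.046]
contact_force: [8.3, 0.2, 3.1]
opening: 0.019
grip_force: 78.5
[8.25368361 0.22217536 3.13873207] [ 0.21364658 -1.45406232  0.10510292]
[0.001, 0.0, 0.005] [0.004, 0.002, 0.0]
[-0.003, 0.0, 0.035] [0.004, 0.046, 0.001]
[-0.013, -0.0, 0.049] [0.004, 0.091, 0.001]
[-0.023, -0.0, 0.06] [0.004, 0.135, 0.001]
[-0.032, -0.0, 0.072] [0.004, 0.18, 0.001]
[-0.041, -0.0, 0.085] [0.004, 0.224, 0.001]
[-0.049, -0.0, 0.095] [0.004, 0.268, 0.001]
[-0.057, -0.0, 0.102] [0.004, 0.313, 0.001]
[-0.064, -0.0, 0.106] [0.004, 0.346, 0.001]
[0.016, 0.0, -0.002] [0.004, 0.002, 0.0]
[0.012, 0.0, 0.028] [0.004, 0.046, 0.001]
[0.002, -0.0, 0.042] [0.004, 0.091, 0.001]
[-0.008, -0.0, 0.053] [0.004, 0.135, 0.001]
[-0.017, -0.0, 0.065] [0.004, 0.18, 0.001]
[-0.025, -0.0, 0.078] [0.004, 0.224, 0.001]
[-0.034, -0.0, 0.088] [0.004, 0.268, 0.001]
[-0.042, -0.0, 0.096] [0.004, 0.313, 0.001]
[-0.049, -0.0, 0.099] [0.004, 0.346, 0.001]
```

```bash
python3 -m crank '[[[-0.003,0,0.018],[0,0.023,0],-1],[[-0.005,0,0.034],[0,0.046,0],-1],[[-0.013,0,0.046],[0,0.08,0],-1],[[-0.018,0,0.052],[0,0.113,0],-1],[[-0.025,0,0.06],[0,0.146,0],-1],[[-0.032,0,0.07],[0,0.18,0],-1],[[-0.041,0,0.083],[0,0.224,0],-1],[[-0.049,0,0.093],[0,0.268,0],-1],[[-0.057,0,0.1],[0,0.313,0],-1],[[-0.064,0,0.104],[0,0.346,0],-1]]'
python3 - <<'E'
from h import *
s=ctrl.read_state(); print(s["contact_force"],s["ft_torque"],s["joint_positions"])
R=Ro.from_rotvec(s["tool_rot"]).as_matrix(); print(R.T@[0,0,1],R.T@[1,0,0])
E
```

```text
t: 14.95
tcp_pos: [0.496, -0.2533, 0.0528]
tool_rot: [-0.275, -2.993, -0.028]
contact_force: [0.1, -0.2, -3.3]
opening: 0.0189
grip_force: 78.6
[ 0.11931507 -0.23409256 -3.26906245] [-0.09450786 -0.32936385  0.00506857] [-0.56260977  0.58052786 -0.13670183  0.98278591 -0.04470215 -0.37632375]
[ 0.13612842  0.00614291 -0.99067215] [-0.97415435  0.18277661 -0.13272536]
```

```bash
python3 -m crank '[[[-0.005,0,-0.02],[0,0.01,0],-1],[[0,0,-0.05],[0,0.02,0],-1],[[0,0,-0.1],[0,0.02,0],-1],[[0.01,0,-0.15],[0,0.02,0],-1],[[0.02,0,-0.21],[0,0.02,0],-1],[[0.03,0,-0.28],[0,0.02,0],-1],[[0.04,0,-0.35],[0,0.02,0],-1],[[0.05,0,-0.4],[0,0.02,0],-1],[[0.05,0,-0.43],[0,0.02,0],-1],[[0.05,0,-0.43],[0,0.02,0],-1]]'
python3 - <<'E'
from h import *
s=ctrl.read_state(); print(s["contact_force"],s["ft_torque"],s["joint_positions"])
f=eyes.grab_frame("scene"); a=eyes.grab_frame("top")
def up(f,b,s): return cv2.resize(f["image"][b[1]:b[3],b[0]:b[2]],None,fx=s,fy=s,interpolation=cv2.INTER_CUBIC)
cv2.imwrite("pics/lift.png",np.hstack([up(f,(160,110,290,260),3),up(a,(345,110,475,260),3)]))
E
```

```text
t: 15.95
tcp_pos: [0.4991, -0.2552, 0.1843]
tool_rot: [-0.273, -2.969, -0.029]
contact_force: [-0.6, -0.6, -2.9]
opening: 0.019
grip_force: 78.6
[-0.60052689 -0.60303304 -2.86688762] [-0.02289333 -0.40171765  0.04107711] [-0.55764087  0.50920219  0.10042719  1.31402611 -0.05405405 -0.36998321]
```

```bash
cat >> h.py <<'E'
def at(p,yaw,pitch): return (np.array(p),toolR(yaw,20+pitch))
BW=np.array([.505,.287])
def dump(p,z,yaw=55,o=.03):
    a=np.radians(yaw); return tcp(BW+o*np.array([np.cos(a),np.sin(a)]),yaw,p,z)
if __name__=="__main__":
    d=dump(-28,.25); print(d[0])
    rows([at((.499,-.255,.25),-10.6,-29),at((.50,-.22,.32),-6,-29),at((.52,-.09,.32),6,-29),at((.53,.03,.32),20,-29),at((.53,.15,.32),34,-29),d])
E
python3 h.py
```

```text
[0.60300546 0.4269663  0.24803704]
[0.035, 0.001, -0.221] [0.003, -0.004, 0.001]
[0.091, 0.118, -0.447] [0.012, -0.003, -0.049]
[0.104, 0.556, -0.443] [0.033, -0.003, -0.181]
[0.143, 0.955, -0.434] [0.058, -0.003, -0.334]
[0.215, 1.349, -0.42] [0.082, -0.002, -0.488]
[0.106, 2.299, -0.189] [0.113, -0.011, -0.719]
```

```bash
python3 -m crank '[[[0.02,0,-0.06],[0,0,0],-1],[[0.03,0.01,-0.13],[0,0,0],-1],[[0.04,0.03,-0.2],[0,0,0],-1],[[0.05,0.06,-0.27],[0,0,-0.02],-1],[[0.07,0.08,-0.35],[0.01,0,-0.03],-1],[[0.08,0.11,-0.41],[0.01,0,-0.05],-1],[[0.09,0.15,-0.45],[0.01,0,-0.06],-1],[[0.09,0.2,-0.45],[0.015,0,-0.08],-1],[[0.09,0.26,-0.45],[0.02,0,-0.1],-1],[[0.09,0.32,-0.45],[0.02,0,-0.12],-1]]'
python3 - <<'E'
from h import *
rows([at((.52,-.09,.32),6,-29),at((.53,.03,.32),20,-29),at((.53,.15,.32),34,-29),at((.54,.26,.32),45,-25)])
E
```

```text
t: 17.05
tcp_pos: [0.5116, -0.159, 0.3207]
tool_rot: [0.015, -2.98, -0.007]
contact_force: [-0.1, 0.9, -2.6]
opening: 0.0189
grip_force: 78.6
[-0.03, 0.23, -0.001] [0.013, -0.003, -0.059]
[-0.067, 0.629, -0.005] [0.038, -0.002, -0.213]
[-0.072, 1.029, -0.004] [0.062, -0.002, -0.366]
[-0.108, 1.395, -0.008] [0.064, -0.044, -0.49]
```

```bash
python3 -m crank '[[[-0.01,0.07,0],[0,0,-0.02],-1],[[-0.02,0.15,0],[0.01,0,-0.04],-1],[[-0.03,0.23,0],[0.013,0,-0.06],-1],[[-0.04,0.31,0],[0.02,0,-0.09],-1],[[-0.05,0.39,0],[0.025,0,-0.12],-1],[[-0.055,0.47,0],[0.03,0,-0.15],-1],[[-0.06,0.55,0],[0.033,0,-0.18],-1],[[-0.067,0.63,0],[0.038,0,-0.21],-1],[[-0.068,0.71,0],[0.043,0,-0.24],-1],[[-0.069,0.79,0],[0.048,0,-0.27],-1]]'
python3 - <<'E'
from h import *
rows([at((.53,.15,.32),34,-29),at((.54,.26,.32),45,-25),at((.55,.36,.31),55,-15)])
E
```

```text
t: 18.05
tcp_pos: [0.5296, 0.0783, 0.3181]
tool_rot: [0.653, -2.911, 0.056]
contact_force: [0.1, -1.1, -2.8]
opening: 0.0186
grip_force: 78.6
[-0.101, 0.216, -0.023] [0.014, -0.003, -0.096]
[-0.285, 0.533, -0.054] [0.026, -0.047, -0.218]
[-0.46, 0.82, -0.05] [0.011, -0.156, -0.331]
```

```bash
python3 -m crank '[[[-0.03,0.07,-0.01],[0,0,-0.03],-1],[[-0.07,0.14,-0.015],[0.01,0,-0.06],-1],[[-0.1,0.216,-0.023],[0.014,0,-0.096],-1],[[-0.15,0.3,-0.03],[0.02,-0.015,-0.13],-1],[[-0.2,0.38,-0.04],[0.02,-0.03,-0.16],-1],[[-0.25,0.46,-0.05],[0.025,-0.04,-0.19],-1],[[-0.29,0.53,-0.055],[0.026,-0.05,-0.22],-1],[[-0.33,0.6,-0.055],[0.022,-0.07,-0.25],-1],[[-0.36,0.65,-0.055],[0.02,-0.09,-0.27],-1],[[-0.38,0.68,-0.055],[0.018,-0.1,-0.28],-1]]'
python3 - <<'E'
from h import *
s=ctrl.read_state();print(s["joint_positions"])
rows([dump(-8,.18,o=0),dump(0,.12,o=.0),dump(0,.10,o=.0),dump(15,.06,o=.015),dump(30,.03),dump(45,0),dump(55,0)])
print(dump(0,.1,o=0)[0],dump(15,.06,o=.015)[0],dump(45,0)[0])
E
```

```text
t: 19.05
tcp_pos: [0.5469, 0.3118, 0.3155]
tool_rot: [1.339, -2.838, -0.006]
contact_force: [0.8, -0.7, -2.9]
opening: 0.0188
grip_force: 78.5
[ 0.41561638  0.5044458   0.4447894   1.51465972  0.00405414 -0.46582009]
[-0.29, 0.088, 0.297] [-0.002, -0.134, -0.05]
[-0.264, 0.086, 0.437] [-0.005, -0.223, -0.05]
[-0.264, 0.085, 0.504] [-0.005, -0.223, -0.05]
[-0.245, 0.084, 0.536] [-0.012, -0.389, -0.049]
[-0.201, 0.08, 0.557] [-0.019, -0.556, -0.048]
[-0.091, 0.071, 0.605] [-0.025, -0.723, -0.046]
[-0.011, 0.065, 0.587] [-0.03, -0.834, -0.045]
[0.57686913 0.38963975 0.1644    ] [0.57346355 0.38477608 0.15463565] [0.5469071  0.34684954 0.13413816]
```

```bash
python3 -m crank '[[[-0.05,0.02,0.03],[0,-0.02,-0.01],-1],[[-0.1,0.03,0.08],[0,-0.05,-0.02],-1],[[-0.15,0.05,0.13],[0,-0.08,-0.03],-1],[[-0.2,0.06,0.19],[0,-0.1,-0.04],-1],[[-0.25,0.08,0.25],[0,-0.12,-0.05],-1],[[-0.28,0.087,0.31],[0,-0.14,-0.05],-1],[[-0.28,0.087,0.37],[0,-0.17,-0.05],-1],[[-0.264,0.086,0.42],[0,-0.2,-0.05],-1],[[-0.264,0.086,0.437],[-0.005,-0.21,-0.05],-1],[[-0.264,0.086,0.437],[-0.005,-0.21,-0.05],-1]]'
python3 - <<'E'
from h import *
s=ctrl.read_state();print(s["joint_positions"])
rows([dump(0,.12,o=0),dump(0,.10,o=.0),dump(10,.075,o=.015),dump(20,.05,o=.025),dump(30,.03),dump(40,.01),dump(48,0)])
f=eyes.grab_frame("scene"); save(f,"pics/hover.png",330,60,530,260,3)
E
```

```text
t: 20.05
tcp_pos: [0.5756, 0.386, 0.1827]
tool_rot: [-1.309, 2.528, 0.216]
contact_force: [-0.4, -1.1, -1.6]
opening: 0.019
grip_force: 78.6
[ 0.43110433  0.40459739 -0.11015092  0.77415455  0.16150588 -0.5016381 ]
[-0.013, 0.003, -0.002] [0.0, -0.016, -0.003]
[0.008, 0.003, 0.062] [0.0, -0.016, -0.003]
[0.006, 0.003, 0.077] [-0.0, -0.127, -0.003]
[0.034, 0.003, 0.092] [-0.0, -0.238, -0.003]
[0.085, 0.003, 0.092] [-0.001, -0.349, -0.003]
[0.162, 0.003, 0.096] [-0.001, -0.461, -0.003]
[0.225, 0.002, 0.088] [-0.001, -0.549, -0.003]
```

```bash
python3 -m crank '[[[-0.005,0.003,0.03],[0,-0.02,0],-1],[[0.006,0.003,0.06],[0,-0.07,0],-1],[[0.006,0.003,0.077],[0,-0.127,0],-1],[[0.02,0.003,0.085],[0,-0.18,0],-1],[[0.034,0.003,0.092],[0,-0.238,0],-1],[[0.06,0.003,0.092],[0,-0.3,0],-1],[[0.085,0.003,0.092],[0,-0.35,0],-1],[[0.12,0.003,0.094],[0,-0.41,0],-1],[[0.162,0.003,0.096],[0,-0.461,0],-1],[[0.225,0.003,0.088],[0,-0.549,0],-1]]'
python3 -m crank '[[[0,0,0],[0,0,0],-1],[[0,0,0],[0,0,0],-1],[[0,0,0],[0,-0.06,0],-1],[[0,0,0],[0,-0.06,0],-1],[[0,0,0],[0,-0.06,0],-1],[[0,0,0],[0,-0.06,0],-1]]'
python3 - <<'E'
from h import *
s=ctrl.read_state();print(s["joint_positions"],s["contact_force"],s["ft_torque"])
f=eyes.grab_frame("scene"); a=eyes.grab_frame("top")
save(f,"pics/dump.png",330,60,530,260,3)
def n(f,b):
    im=f["image"][b[1]:b[3],b[0]:b[2]]; return im.shape
rows([dump(48,.0),dump(30,.06,o=.0),dump(10,.15,o=-.02),dump(0,.22,o=-.06)])
E
```

```text
t: 21.1
tcp_pos: [0.5785, 0.3502, 0.1493]
tool_rot: [-0.953, 1.79, 0.642]
contact_force: [1.4, 0.2, -2.6]
opening: 0.0186
grip_force: 78.8
t: 21.7
tcp_pos: [0.5953, 0.3525, 0.1507]
tool_rot: [-0.921, 1.719, 0.68]
contact_force: [-0.4, 0.1, -1.9]
opening: 0.0186
grip_force: 79.0
[ 0.12598764  0.53525541 -1.018735   -1.0795187   0.8115438  -0.3443297 ] [-0.39116691  0.14356897 -1.85493388] [-0.91183766  0.67938634 -0.00277265]
[0.089, 0.126, -0.105] [0.021, 0.042, 0.001]
[-0.055, 0.126, -0.117] [0.021, 0.242, 0.004]
[-0.252, 0.127, -0.126] [0.02, 0.464, 0.008]
[-0.379, 0.131, -0.262] [0.02, 0.575, 0.01]
```

Run:
```python
from h import *
f=eyes.grab_frame("scene"); a=eyes.grab_frame("top")
up=lambda f,b,s: np.clip(cv2.resize(f["image"][b[1]:b[3],b[0]:b[2]],None,fx=s,fy=s,interpolation=cv2.INTER_CUBIC).astype(float)*1.15,0,255).astype(np.uint8)
A=up(f,(340,90,500,240),3.5)[:, :560][:400]
A=up(f,(355,100,485,230),3.05); B=up(a,(155,130,285,260),3.05)
C=up(a,(365,170,435,280),3.05)[:198*2]; D=up(f,(195,175,285,265),2.2)
out=np.zeros((600,795,3),np.uint8); out[:396,:396]=A[:396,:396]; out[:396,399:795]=B[:396,:396]
c=cv2.resize(C,(128,200)); out[400:600,0:128]=c; d=D[:198,:198]; out[400:598,140:338]=d
E_=up(a,(270,150,330,280),1.5); out[400:595,350:440]=E_
cv2.imwrite("pics/dumpall.png",out)
```

```text
(no output)
```

View pics/dumpall.png

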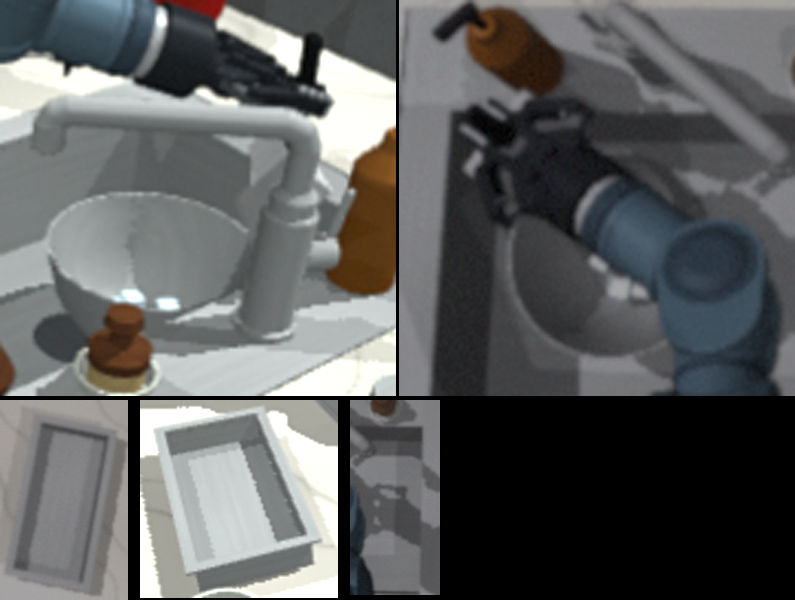

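The pan is empty, so all six cubes were scooped, and ice lies in the bowl at about (130,297) and (168,303) in the left crop and (625,285) in the top crop. The bowl, soap and tap are standing. I'll retreat toward the robot, then up.

Run:
```python
from h import *
s=ctrl.read_state(); p=s["tcp_pos"]
rows([(p+[-.04,-.015,.01],None),(p+[-.05,-.03,.15],None),at((.54,.28,.33),45,20),at((.53,.2,.33),35,0)])
```

```text
[0.005, 0.085, -0.119] [0.0, 0.0, 0.0]
[-0.419, 0.09, -0.322] [0.0, 0.0, 0.0]
[-0.471, 0.03, -0.474] [0.114, 0.351, 0.069]
[-0.397, -0.088, -0.704] [0.185, 0.567, 0.17]
```

```bash
python3 -m crank '[[[0,0.03,-0.04],[0,0,0],-1],[[0,0.06,-0.08],[0,0,0],-1],[[0.005,0.085,-0.119],[0,0,0],-1],[[-0.02,0.09,-0.15],[0,0,0],-1]]'
python3 - <<'E'
from h import *
s=ctrl.read_state(); p=s["tcp_pos"]; print(s["joint_positions"])
rows([(p+[-.0,-.0,.12],None),at((.55,.29,.3),45,20),at((.53,.2,.33),35,0)])
E
```

```text
t: 22.3
tcp_pos: [0.5797, 0.3348, 0.1778]
tool_rot: [-0.947, 1.735, 0.694]
contact_force: [-0.6, -0.7, -1.5]
opening: 0.0189
grip_force: 79.0
[ 0.08473611  0.40910371 -1.01962293 -0.88718565  0.86088593 -0.40650766]
[-0.377, 0.008, -0.134] [0.0, 0.0, 0.0]
[-0.323, 0.013, -0.305] [0.128, 0.334, 0.073]
[-0.322, -0.087, -0.613] [0.197, 0.549, 0.177]
```

```bash
python3 -m crank '[[[-0.05,0,-0.04],[0.02,0.05,0.01],-1],[[-0.12,0,-0.08],[0.04,0.1,0.02],-1],[[-0.19,0,-0.12],[0.06,0.15,0.03],-1],[[-0.26,0.01,-0.18],[0.08,0.21,0.04],-1],[[-0.31,0.01,-0.25],[0.1,0.27,0.06],-1],[[-0.323,0.013,-0.305],[0.128,0.334,0.073],-1],[[-0.323,0.013,-0.305],[0.128,0.334,0.073],-1],[[-0.323,0.013,-0.305],[0.128,0.334,0.073],-1]]'
python3 - <<'E'
from h import *
s=ctrl.read_state(); p=s["tcp_pos"]; print(s["joint_positions"])
rows([at((.53,.2,.33),35,0),at((.52,.05,.33),15,0),at((.5,-.1,.32),-5,0)])
E
```

```text
t: 23.1
tcp_pos: [0.5516, 0.291, 0.302]
tool_rot: [-0.947, 2.277, 0.345]
contact_force: [0.3, 0.4, -1.9]
opening: 0.0187
grip_force: 79.1
[ 0.21837568 -0.02046946 -0.5241323   0.44300557  0.3545144  -0.45438939]
[0.142, -0.163, -0.243] [0.055, 0.227, 0.098]
[0.43, -0.493, -0.487] [0.167, 0.222, 0.291]
[0.758, -0.798, -0.721] [0.28, 0.213, 0.484]
```

```bash
python3 -m crank '[[[0.07,-0.08,-0.12],[0.03,0.08,0.05],-1],[[0.142,-0.163,-0.243],[0.055,0.15,0.098],-1],[[0.21,-0.25,-0.3],[0.08,0.22,0.14],-1],[[0.29,-0.33,-0.37],[0.11,0.225,0.19],-1],[[0.36,-0.41,-0.43],[0.14,0.223,0.24],-1],[[0.43,-0.493,-0.487],[0.167,0.222,0.291],-1],[[0.54,-0.6,-0.57],[0.2,0.22,0.35],-1],[[0.65,-0.7,-0.65],[0.24,0.216,0.42],-1],[[0.758,-0.798,-0.721],[0.28,0.213,0.484],-1],[[0.758,-0.798,-0.721],[0.28,0.213,0.484],-1]]'
python3 - <<'E'
from h import *
s=ctrl.read_state(); p=s["tcp_pos"]; print(s["joint_positions"])
T=at((.4822,-.4387,.0644),-25.8,0); U=at((.4822,-.4387,.18),-25.8,0)
rows([at((.49,-.28,.3),-16,0),U,T])
# checks
f=eyes.grab_frame("top"); o=cv2.imread("pics/top0.png")
for n,(x0,y0,x1,y1) in dict(soap=(162,125,212,162),brush=(280,140,305,163),bowl=(185,175,265,250),mill=(342,114,364,150),jar=(364,98,398,140),mug=(412,125,452,168),pan=(364,175,430,280)).items():
    a=o[y0:y1,x0:x1].astype(np.float32); b=f["image"][y0:y1,x0:x1].astype(np.float32)
    sh,r=cv2.phaseCorrelate(cv2.cvtColor(a,6),cv2.cvtColor(b,6)); print(n,np.round(sh,2),round(r,2),np.abs(a-b).mean().round(1))
cv2.imwrite("pics/top_after.png",f["image"])
E
```

```text
t: 24.1
tcp_pos: [0.4976, -0.1049, 0.3147]
tool_rot: [0.135, 2.797, -0.027]
contact_force: [0.2, 0.8, -2.0]
opening: 0.019
grip_force: 79.3
[-0.38689023 -0.05432429 -0.33574501  0.95984584  0.09368853 -0.27509289]
[-0.012, -0.583, 0.058] [0.038, -0.004, 0.11]
[0.098, -1.111, 0.445] [0.075, -0.004, 0.212]
[0.228, -1.11, 0.808] [0.075, -0.004, 0.212]
soap [-0.26 -0.09] 0.99 9.1
brush [ 0.67 -0.18] 0.92 4.1
bowl [0.2  0.46] 0.54 9.1
mill [ 0.03 -0.13] 1.05 7.0
jar [0.01 0.54] 1.0 8.8
mug [-0.04  0.61] 0.97 9.0
pan [0.01 0.06] 0.47 25.6
```

```bash
python3 - <<'E'
from h import *
o=cv2.imread("pics/top0.png"); f=cv2.imread("pics/top_after.png")
for u,v in [(222,300),(281,406),(277,468)]: print(o[165+v//5,345+u//5])
def blobs(im):
    b,g,r=[im[:,:,i].astype(int) for i in range(3)]
    m=((b-r>8)&(g>130)).astype(np.uint8)
    n,l,s,c=cv2.connectedComponentsWithStats(m); return [(c[i].round(1).tolist(),int(s[i,4])) for i in range(1,n) if s[i,4]>=6]
print(blobs(o)); print(blobs(f))
s=cv2.imread("pics/scene0.png"); g=eyes.grab_frame("scene")["image"]; print(blobs(s)); print(blobs(g))
E
python3 -m crank '[[[0,-0.07,0],[0,0,0.01],-1],[[0,-0.15,0.01],[0.01,0,0.03],-1],[[-0.01,-0.25,0.02],[0.015,0,0.05],-1],[[-0.01,-0.35,0.03],[0.02,0,0.07],-1],[[-0.012,-0.45,0.04],[0.03,0,0.09],-1],[[-0.012,-0.58,0.06],[0.038,0,0.11],-1],[[0.01,-0.7,0.13],[0.05,0,0.14],-1],[[0.03,-0.82,0.2],[0.06,0,0.17],-1],[[0.06,-0.93,0.3],[0.07,0,0.2],-1],[[0.07,-0.98,0.36],[0.075,-0.004,0.212],-1]]'
python3 - <<'E'
from h import *
T=at((.4822,-.4387,.0644),-25.8,0); U=at((.4822,-.4387,.1),-25.8,0)
rows([at((.4822,-.4387,.14),-25.8,0),U,T])
E
```

```text
[133 132 128]
[134 131 129]
[134 132 129]
[]
[([241.3, 221.1], 18)]
[([242.9, 204.8], 268), ([224.6, 206.7], 247), ([324.5, 274.5], 123), ([336.3, 293.1], 7)]
[([274.6, 120.0], 8), ([397.3, 196.9], 49), ([409.4, 199.1], 39), ([324.1, 274.6], 131), ([336.3, 292.7], 6)]
t: 25.2
tcp_pos: [0.489, -0.3957, 0.2067]
tool_rot: [0.614, 2.731, -0.106]
contact_force: [-0.7, 0.8, -1.2]
opening: 0.0184
grip_force: 79.3
[0.038, -0.139, 0.223] [0.003, -0.0, 0.004]
[0.083, -0.14, 0.348] [0.003, -0.0, 0.004]
[0.124, -0.14, 0.459] [0.003, -0.0, 0.004]
```

```bash
python3 -m crank '[[[0.01,-0.05,0.05],[0,0,0],-1],[[0.025,-0.1,0.13],[0,0,0],-1],[[0.04,-0.14,0.22],[0,0,0],-1],[[0.06,-0.14,0.3],[0,0,0],-1],[[0.083,-0.14,0.348],[0,0,0],-1],[[0.1,-0.14,0.4],[0,0,0],-1],[[0.113,-0.14,0.43],[0,0,0],-1],[[0.113,-0.14,0.43],[0,0,0],-1]]'
python3 - <<'E'
from h import *
s=ctrl.read_state(); print(s["contact_force"])
T=at((.4822,-.4387,.0644),-25.8,0)
rows([T])
E
```

```text
t: 26.0
tcp_pos: [0.4819, -0.4367, 0.0759]
tool_rot: [0.611, 2.732, -0.105]
contact_force: [-0.4, -0.1, -1.8]
opening: 0.0187
grip_force: 79.2
[-0.38027492 -0.05378038 -1.77429136]
[0.01, -0.006, 0.037] [0.003, -0.001, 0.006]
```

```bash
python3 -m crank '[[[0.004,0,0.012],[0,0,0],-1],[[0.008,0,0.022],[0,0,0],-1],[[0.01,0,0.03],[0,0,0],-1],[[0.01,0,0.03],[0,0,0],-1]]'
python3 -m crank '[[[0.001,0,0.004],[0,0,0],-1],[[0.002,0,0.008],[0,0,0],-1],[[0.002,0,0.008],[0,0,0],-1]]'
```

```text
t: 26.4
tcp_pos: [0.4828, -0.4388, 0.0687]
tool_rot: [0.612, 2.729, -0.109]
contact_force: [-0.4, 0.2, -1.7]
opening: 0.0189
grip_force: 79.2
t: 26.7
tcp_pos: [0.4835, -0.4394, 0.0668]
tool_rot: [0.612, 2.728, -0.11]
contact_force: [0.5, -0.7, 1.4]
opening: 0.0186
grip_force: 79.6
```

```bash
python3 -m crank '[[[0.001,0,0.004],[0,0,0],-1],[[0.001,0,0.005],[0,0,0],-1],[[0.001,0,0.005],[0,0,0],-1]]'
python3 -m crank '[[[0,0,0],[0,0,0],-0.45],[[0,0,0],[0,0,0],-0.3],[[0,0,0],[0,0,0],0],[[0,0,0],[0,0,0],0.3],[[0,0,0],[0,0,0],0.3],[[0,0,0],[0,0,0],0.3]]' 20
python3 -m crank '[[[0,0,-0.03],[0,0,0],0.3],[[0,0,-0.08],[0,0,0],0.3],[[0,0,-0.16],[0,0,0],0.3],[[0,0,-0.26],[0,0,0],0.3],[[0,0,-0.38],[0,0,0],0.3],[[0,0,-0.5],[0,0,0],0.3],[[0,0,-0.6],[0,0,0],0.3],[[0,0,-0.7],[0,0,0],0.3],[[0,0,-0.7],[0,0,0],0.3]]'
python3 - <<'E'
from h import *
f=eyes.grab_frame("top"); o=cv2.imread("pics/top0.png"); g=eyes.grab_frame("scene"); so=cv2.imread("pics/scene0.png")
cv2.imwrite("pics/top_end.png",f["image"]); cv2.imwrite("pics/scene_end.png",g["image"])
# sink: local bright features new vs start
def hp(im): x=cv2.cvtColor(im,6).astype(np.float32); return x-cv2.medianBlur(x.clip(0,255).astype(np.uint8),15)
def new(o,n,b):
    m=((hp(n)>14)&(hp(o)<8)).astype(np.uint8); x0,y0,x1,y1=b; q=np.zeros_like(m); q[y0:y1,x0:x1]=m[y0:y1,x0:x1]
    k,l,s,c=cv2.connectedComponentsWithStats(q); return [(c[i].round(1).tolist(),int(s[i,4])) for i in range(1,k) if s[i,4]>=5]
print("top",new(o,f["image"],(60,70,490,290))); print("scene",new(so,g["image"],(0,90,640,330)))
a=cv2.cvtColor(f["image"][200:240,200:262],6); print(a[6:34:1,24:60:1])
E
```

```text
t: 27.0
tcp_pos: [0.484, -0.4397, 0.0656]
tool_rot: [0.612, 2.727, -0.11]
contact_force: [1.5, -0.7, 3.8]
opening: 0.0189
grip_force: 79.7
t: 27.6
tcp_pos: [0.4831, -0.4389, 0.0646]
tool_rot: [0.613, 2.729, -0.109]
contact_force: [-0.2, -0.1, 0.4]
opening: 0.0553
grip_force: 0.0
t: 28.5
tcp_pos: [0.4186, -0.4098, 0.2679]
tool_rot: [0.611, 2.722, -0.117]
contact_force: [0.2, -0.8, 0.5]
opening: 0.0554
grip_force: 0.0
top [([231.7, 139.7], 6), ([241.5, 148.1], 30), ([219.4, 147.5], 16), ([270.3, 172.5], 147), ([202.4, 162.6], 8), ([200.0, 166.0], 7), ([189.0, 206.8], 5), ([240.5, 210.0], 34), ([232.5, 211.7], 38), ([220.0, 214.3], 49), ([241.3, 221.1], 32), ([231.5, 223.7], 64), ([470.6, 227.2], 5), ([482.6, 231.5], 46), ([465.0, 245.4], 7), ([474.8, 252.7], 41), ([485.3, 272.6], 14)]
scene [([153.3, 93.7], 25), ([164.0, 93.5], 6), ([107.1, 99.8], 26), ([100.3, 98.8], 13), ([274.3, 119.5], 6), ([107.4, 124.1], 9), ([146.7, 127.6], 57), ([158.8, 124.5], 39), ([386.9, 124.2], 12), ([115.5, 130.4], 39), ([223.6, 125.0], 13), ([285.0, 125.2], 5), ([125.3, 132.2], 42), ([265.7, 130.5], 6), 
[... 530 characters left out ...]
5], 11), ([430.4, 204.6], 12), ([336.8, 208.4], 5), ([486.7, 207.7], 9), ([262.4, 213.4], 7), ([325.9, 213.9], 53), ([406.2, 213.1], 15), ([486.9, 211.6], 18), ([336.2, 214.9], 10), ([314.7, 221.3], 38), ([375.2, 219.2], 5), ([78.0, 226.4], 30), ([283.9, 229.2], 28), ([89.8, 229.7], 6), ([154.5, 230.0], 10), ([196.8, 235.0], 9), ([252.4, 233.8], 11), ([80.3, 237.7], 9), ([384.1, 236.6], 8), ([84.1, 244.8], 110), ([105.0, 240.8], 6), ([245.7, 244.2], 21), ([179.8, 249.0], 5), ([165.5, 249.0], 6), ([359.1, 254.1], 20), ([300.9, 255.4], 15)]
[[50 53 56 ... 77 77 71]
 [51 55 63 ... 81 82 73]
 [54 56 66 ... 84 85 74]
 ...
 [75 77 76 ... 34 34 32]
 [74 73 77 ... 35 34 36]
 [74 72 76 ... 33 36 33]]
```

Run:
```python
import cv2
f=cv2.cvtColor(cv2.imread("pics/top_end.png"),6)
for v in range(200,236): print(v,' '.join('%3d'%x for x in f[v,208:254]))
```

```text
200  46  45  44  46  47  45  47  46  46  47  47  49  49  48  52  50  48  51  49  51  53  51  57  65  71  77  79  79  80  81  80  82  83  82  80  79  80  81  82  79  80  76  76  76  76  73
201  44  46  44  46  45  46  48  47  47  47  49  47  48  48  51  52  51  51  50  49  51  52  59  69  75  75  77  80  80  82  82  83  83  83  82  83  84  83  80  81  80  80  77  77  76  75
202  45  44  43  47  46  47  47  47  47  45  48  50  50  48  53  53  49  50  52  53  52  56  64  72  77  77  77  81  84  85  83  84  83  86  85  86  86  83  84  85  82  83  79  78  76  75
203  42  46  47  47  46  45  49  46  46  45  49  49  50  51  49  49  52  50  53  54  52  58  71  81  85  86  86  87  88  87  85  85  85  87  87  89  89  90  91  89  86  87  84  83  78  78
204  44  46  47  47  46  47  49  47  50  50  48  50  53  51  50  53  51  50  51  54  56  64  79  90  94  96  94  95  92  90  88  86  86  90  91  92  93  94  94  92  91  89  88  86  81  79
205  45  45  46  46  46  47  47  47  50  48  48  50  48  51  52  51  50  51  52  54  65  80  91  94  96  95  95  96  96  95  94  90  88  89  91  94  95  97  95 
[... 4967 characters left out ...]
  65  67  70  71  74  73  77  78  77  81  80  84  83  85  86  87  88  87  86  86  87  86  87  85  85  85  82  80  80  78  79  85  76  58
233  38  39  38  40  38  43  42  43  42  50  55  61  66  67  69  70  74  72  76  76  78  80  80  81  82  83  84  86  86  87  87  86  85  86  84  84  84  81  79  79  76  79  85  80  59  42
234  42  39  36  39  41  43  41  43  46  51  58  64  64  65  67  68  72  72  73  74  77  77  79  78  80  80  82  83  85  85  85  83  85  84  83  83  82  80  78  79  77  82  82  67  44  34
235  39  37  37  38  40  41  40  47  50  56  59  63  63  65  67  69  69  69  72  72  74  75  77  77  79  79  81  82  81  85  82  81  82  80  82  81  78  77  78  78  80  81  70  48  37  31
```

```bash
python3 -c "
from cell import ctrl
print(ctrl.finish_job())"
```

```text
the job is handed in; nothing more can be done
None
```

I swung the spout well clear of the bowl (still over the basin), tipped all six ice cubes into the bowl with none spilled, set the scoop down beside the pan, and handed the job in at about 28 s; the final scoop pose and bystander positions were checked only by measurements, not by eye.

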